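Start the cover bolt of the filter housing

ROBOT

A 6-joint arm with a two-finger parallel gripper is mounted at the origin on the work surface. World frame = base frame: x ahead of the robot, y to its left, z up, the work surface at z = 0. Lengths are in m, angles in rad, forces in N, time in s.
With the tool pointing down it reaches from about 0.3 to 0.875 m from the base axis. Payload 4.2 kg.
Tool frame: the origin (TCP) lies midway between the tips of the shut fingers; the grasp point (between the pads) lies 19 mm behind it; x points along the fingers, y is the direction in which the jaws open and shut, and the axes are right-handed (so a half turn about x gives the same grasp; the last joint's range is limited). The gripper opens to 85 mm and grips with 20 to 120 N. Pads are 22 mm wide; open, the fingers measure 114 mm over their backs; the gripper's body (76 mm by 85 mm) begins 54 mm behind the grasp point. The pads swing forward as they close: fully open they stand 13 mm farther back than shut.
Start: joints at [-1.325, 0.32, 1.565, -0, 1.257, -0.02], TCP at [0.151, -0.555, 0.231] pointing down, gripper open.
Joint ranges: [-3.11, 3.11], [-0.84, 2.01], [0.21, 2.61], [-1.34, 4.49], [0.05, 2.63], [-2.56, 2.56]. Speed limits (rad/s): [2.57, 2.57, 3.14, 3.14, 3.14, 3.14].

INTERFACE

Orientations are given as a unit quaternion [w, x, y, z].
In Python, from workcell import r, optics, hand_in gives the robot as it stands.
- The arm moves only by the tool play_rows, never from a script. Its arguments are lists of equal length, an entry for each row: "offset": the shift along the tool's x, y, z in mm, a list of three; "roll": the turn about the tool's x in rad; "hand": the opening, from -1 (shut) to 1 (fully open). A call has 1 to 20 rows; each row shifts and turns the commanded pose from where the row before left it, along the tool's axes as they then stand; what a row does not reach is not made up. A row lasts 1/8 s, in which the tool goes at most 62.5 mm and 10.7 degrees, less where a joint would pass 70% of its speed; a pose out of reach is approached as far as the arm can. A call is refused whole if a number of a shift passes 62.5 or a number of a turn 0.188, either way. A call with a gripper value outside its range is refused whole. The fingers move at their own pace and stop on an object; "newtons" is the grip in N (left out, the last holds). Time passes only in rows, so rows that do not move let the fingers close. It gives the time, the measured TCP pose, the force and the opening at its end, in the units of the state.
- r.sense(): the state, without advancing time (a new reading comes with each control period).
- optics.capture(name): name is "scene" or "side" or "wrist"; returns (picture, depth): 480x640x3 uint8, red, green, blue; 480x640 float32, m along the optical axis (not along the pixel's ray), 0 where there is no reading.
- optics.camera_params(name): a dict with "mtx" (3x3 intrinsics, pixels), "D" ([k1, k2, p1, p2, k3] as OpenCV has them; the pictures are not rectified), "T" (4x4, takes a point from camera to world coordinates). Camera axes: x right, y up, looking along -z (the intrinsics and any distortion apply to the point x, -y, -z); pixel columns grow to the right and rows downward; lengths in m; the calibration is good to about 2 mm. A picture is of the moment at which its call begins: read the wrist's pose just before it. camera_params takes no time and is no camera call; for the wrist camera it gives the pose at the moment of the call.
- hand_in(): hands the job in, once; it reports no verdict.
The state is a dict: "t": time; "joint_pos": joint angles; "joint_vel": joint speeds; "joint_torque": joint torques, N m; "tool_pos": TCP position; "orientation": TCP orientation; "contact_force": force on the tool from outside, world axes, zero at the start; "torque": the same for the moment, N m; "finger_gap": finger opening in m.
Only numpy, scipy, OpenCV 4.12 (cv2) and the standard library are available. Lean on these libraries where they do the work, as an engineer would, in place of code of your own. Each camera call takes 0.05 s, during which the arm holds its last target.

TASK

Shut the hinged cover of the grey filter housing, then start its captive T-bar bolt in the threaded boss without crossing the thread: turn the bolt backward (anticlockwise seen from above) until it drops by one thread, then forward (clockwise) one full turn. Finish while still holding the bolt's T-bar in the gripper, cover shut, bolt started and at rest; leave everything else on the bench where it is.

Things in the scene. Friction and masses are not known exactly. Their poses are not given: they have to be found in the camera images.
- cover (a joint): angle of the flat aluminium cover (204 x 164 x 6 mm) on its hinge: 0 shut flat, grows as it opens upward and away to the housing's +x; starts 40 to 60 degrees open. The stiff hinge (about 0.6 N m of friction) stays where it is left; pushing on the outer face near the free edge takes up to 8 N
- cover_hinge (a point): point on the hinge axis, midway along it, 85 mm above the bench; turns with the cover. Its y axis lies along the hinge, its -x axis along the cover to the free edge (204 mm away), its z axis is the normal of the cover's outer face, which lies 6.5 mm along z. The bolt passes through the cover 120 mm from the hinge, midway along it
- cover_edge (a point): point on the cover's outer face 190 mm from the hinge, 14 mm short of the free edge, midway along it: the place to push
- housing: open-topped grey sheet-metal box 200 (x) x 160 (y) x 85 mm fixed on the bench, origin under its centre on the bench; the hinge is along its far (+x) rim, the brass threaded boss stands inside it, straight under the bolt when the cover is shut
- bolt (a joint): turn of the captive bolt in the cover, rad, several turns possible; grows clockwise seen from above (forward, screwing in), falls anticlockwise (backward). At 0 the bar lies along the housing's x. The thread's end, where it drops, differs from case to case: 0.9 to 3.2 rad backward of the start. The bolt turns easily and stays where it is left
- bolt_lift (a joint): how far the bolt stands up out of the cover, m; 0 is fully home. It slides freely over 22 mm and sinks by its own weight (180 g) unless gripped firmly. Cover shut, it lands on the boss's top thread 13 to 15.3 mm up. Backward it climbs to 16 mm and drops to 10 mm (single right-hand thread, 6 mm pitch); forward it then goes down 6 mm a turn. Fingers with a little play turn it and let it drop
- bolt_grip (a point): centre of the bolt's steel T-bar: 44 mm long (this point's x), 12 mm wide (y, the way to grip it), 24 mm tall, upright when the cover is shut, when it lies 117 mm above the bench plus bolt_lift. Below the bar is a 14 mm neck and a 26 mm wide collar, whose top lies 21 mm below this point
- adapter: bystander: hexagon steel pipe adapter 32 mm wide, 36 mm tall, origin under its centre; stands close beside the housing
- plug: bystander: round brass plug 26 mm wide, 28 mm tall, origin under its centre; stands close beside the housing
- gauge: bystander: round pressure gauge lying face up, 68 mm wide, 28 mm tall, origin under its centre
- driver: bystander: screwdriver lying on the bench
- spanner: bystander: spanner lying on the bench
- calibrator: bystander: hand-held calibrator 160 x 85 x 35 mm lying on the bench, origin under its centre
- marker: bystander: black marker pen, 16 mm thick, lying on the bench

How it is judged:
On the way, in this order (a step that is already met when the one before it is completed fails the run):
1. the cover is shut and the bolt stands on top of the boss's thread (value of joint cover below 0.03 rad and value of joint bolt_lift between 0.0118 and 0.0172 m), for 0.2 s.
2. the bolt has been turned backward and has dropped by one thread (value of joint cover below 0.05 rad and value of joint bolt below 1.2 rad and value of joint bolt_lift between 0.008 and 0.0113 m), for 0.05 s.
At the end, for the whole second after the job is handed in: cover shut (under 0.03 rad), bolt one turn into the thread, give or take a quarter turn (it stands 2.5 to 6 mm up), not turning, and its T-bar held between the fingers with more than 2 N (value of joint cover below 0.03 rad and value of joint bolt_lift between 0.0025 and 0.006 m and velocity of joint bolt between -0.2 and 0.2 rad/s and contact force between the fingers and bolt above 2 N and distance between the grasp point and bolt_grip below 0.035 m); the arm keeps its last pose, push and grip.
It fails at once if a bystander is pushed more than 30 mm from its place (distance of any of adapter, plug, gauge, driver, spanner, calibrator, marker from where it was at the start of the episode above 0.03 m).
It also fails if it takes over 72 s, if anything falls off the work surface, if the arm or the gripper's body presses on something with over 40 N, if the wrist force passes 120 N, or if a joint passes its speed limit or range.

## Working session

There is one attempt and no reset: what is moved stays moved. The work goes in short steps, Python scripts to look and compute and a tool call to move; the robot and the scene stay as the last step left them, time stands still between calls to the robot, and variables do not carry over. Pictures are saved under pics/ and viewed, and the job is handed in when it is done.

Besides the shell and the picture viewer there is one more tool, called as name(argument=value, ...) on one line, values as JSON. play_rows: Moves the arm, as the interface text tells. Its arguments: {"type":"object","properties":{"offset":{"type":"array"},"roll":{"type":"array"},"hand":{"type":"array"},"newtons":{"type":"number"}},"required":["offset","roll","hand"]}

```bash
ls; mkdir -p pics; cat > h.py <<'E'
import numpy as np, cv2, json
from workcell import r, optics, hand_in
def snap(n,fn):
    p=optics.camera_params(n); im,d=optics.capture(n)
    cv2.imwrite('pics/'+fn+'.png',im[:,:,::-1]); np.savez('pics/'+fn+'.npz',d=d,im=im,**{k:np.array(p[k]) for k in('mtx','D','T')})
    return im,d,p
def load(fn):
    z=np.load('pics/'+fn+'.npz'); return z['im'],z['d'],dict(mtx=z['mtx'],D=z['D'],T=z['T'])
def cloud(d,p):
    h,w=d.shape; u,v=np.meshgrid(np.arange(w),np.arange(h))
    pts=np.stack([u,v],-1).reshape(-1,1,2).astype(np.float64)
    n=cv2.undistortPoints(pts,np.array(p['mtx'],float),np.array(p['D'],float)).reshape(h,w,2)
    c=np.stack([n[...,0]*d,-n[...,1]*d,-d],-1)
    T=np.array(p['T']); W=c@T[:3,:3].T+T[:3,3]; W[d<=0]=np.nan
    return W
def st():
    s=r.sense()
    for k in s: print(k,np.round(s[k],4).tolist())
E
python3 - <<'E'
from h import *
st()
snap('scene','s0'); snap('side','d0')
for n in('scene','side','wrist'): print(n,np.round(optics.camera_params(n)['T'],3).tolist())
E
```

```text
pics
t 0.0
joint_pos [-1.325, 0.3203, 1.5657, -0.0, 1.2574, -0.02]
joint_vel [-0.001, 0.0017, -0.001, 0.0004, -0.0002, -0.001]
joint_torque [0.0002, -41.5526, -23.4162, -0.0002, 0.0083, 0.0]
tool_pos [0.1509, -0.5543, 0.2305]
orientation [-0.0931, -0.7008, -0.0943, 0.7009]
contact_force [0.0582, -0.2849, -0.0725]
torque [0.0084, 0.0089, -0.0193]
finger_gap 0.0855
scene [[-0.261, -0.796, 0.546, 1.092], [0.965, -0.213, 0.15, 0.173], [-0.003, 0.566, 0.824, 0.926], [0.0, 0.0, 0.0, 1.0]]
side [[-0.992, 0.054, -0.115, 0.429], [-0.127, -0.475, 0.871, 0.995], [-0.008, 0.878, 0.478, 0.652], [0.0, 0.0, 0.0, 1.0]]
wrist [[0.262, 0.931, 0.254, 0.215], [-0.965, 0.253, 0.067, -0.536], [-0.002, -0.263, 0.965, 0.373], [0.0, 0.0, 0.0, 1.0]]
```

View pics/s0.png

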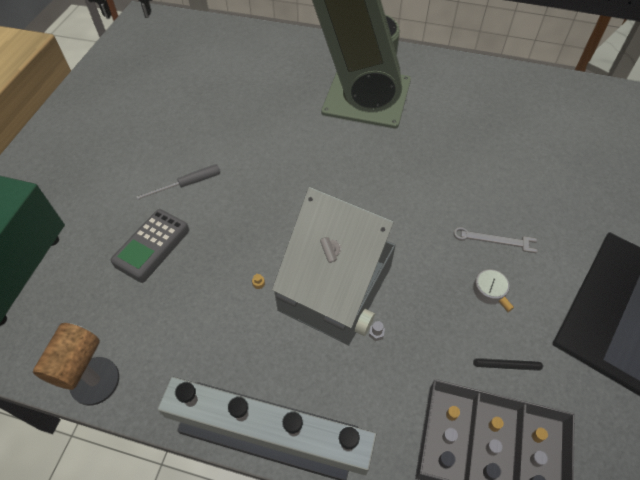

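View pics/d0.png

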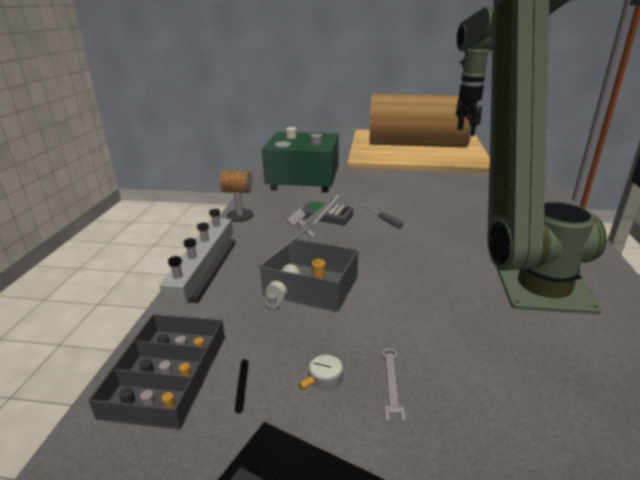

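The scene view shows the housing around (335,270): cover open with its hinge at the lower side (275,295)-(355,325), free edge at (312,190)-(390,222), T-bar near (330,248). The plug is at (258,281), the adapter at (377,330). I'll measure these next.

```bash
python3 - <<'E'
from h import *
im,d,p=load('s0'); W=cloud(d,p)
for uv in [(312,192),(390,222),(277,290),(352,323),(335,275),(330,248),(310,200),(300,260),(350,300),(258,281),(377,330),(366,318),(492,286)]:
    print(uv,np.round(W[uv[1],uv[0]],4))
poly=np.array([(314,196),(386,224),(352,318),(281,288)])
m=np.zeros(d.shape,np.uint8); cv2.fillConvexPoly(m,poly,1); cv2.circle(m,(331,249),20,0,-1)
P=W[m>0]; P=P[~np.isnan(P[:,0])]
for i in range(5):
    c=P.mean(0); n=np.linalg.svd(P-c,full_matrices=False)[2][2]; n*=np.sign(n[2]); e=(P-c)@n; P=P[abs(e)<max(.004,2*e.std())]
print(len(P),e.std(),'c',c,'n',n,'tilt',np.degrees(np.arccos(n[2])),'az',np.degrees(np.arctan2(n[1],n[0])))
# cover extents
m2=np.zeros(d.shape,np.uint8); cv2.fillConvexPoly(m2,np.array([(300,175),(405,215),(370,350),(262,300)]),1)
Q=W[(m2>0)]; Q=Q[~np.isnan(Q[:,0])]; Q=Q[abs((Q-c)@n)<.004]
# axis along hinge: horizontal perpendicular to n
y=np.cross([0,0,1],n); y/=np.linalg.norm(y); x=np.cross(y,n)
print('y',y,'x',x)
a=(Q-c)@x; b=(Q-c)@y
print('x ext',np.percentile(a,[0,.3,1,99,99.7,100]),'y ext',np.percentile(b,[0,.3,1,99,99.7,100]))
np.savez('plane.npz',c=c,n=n,x=x,y=y)
# bolt
m3=np.zeros(d.shape,np.uint8); cv2.circle(m3,(331,249),22,1,-1)
B=W[m3>0]; h=(B-c)@n; B=B[h>.015]; h=(B-c)@n
print(len(B),'bolt mean',B.mean(0),'h',h.min(),h.max(),np.percentile(h,95))
E
python3 - <<'E'
import cv2
im=cv2.imread('pics/s0.png'); c=im[170:360,220:420]; cv2.imwrite('pics/s0c.png',cv2.resize(c,(800,600*19//15*100//100 if 0 else 600)))
im=cv2.imread('pics/d0.png'); c=im[180:330,220:420]; cv2.imwrite('pics/d0c.png',cv2.resize(c,(800,600)))
E
```

```text
(312, 192) [0.538  0.0033 0.225 ]
(390, 222) [0.5688 0.1488 0.2274]
(277, 290) [ 0.6743 -0.0279  0.0919]
(352, 323) [0.7055 0.1212 0.0973]
(335, 275) [0.6456 0.0741 0.1444]
(330, 248) [0.6278 0.0598 0.1992]
(310, 200) [nan nan nan]
(300, 260) [0.6306 0.0054 0.1426]
(350, 300) [0.6758 0.1094 0.1234]
(258, 281) [ 0.632  -0.0869  0.0267]
(377, 330) [0.6772 0.166  0.0326]
(366, 318) [0.6692 0.1414 0.055 ]
(492, 286) [0.5254 0.3685 0.0325]
6471 0.0014570967246675772 c [0.62283563 0.06526819 0.16114731] n [ 0.66848743 -0.15366365  0.72767577] tilt 43.30810171903496 az -12.945563657497315
y [ 0.22402521  0.97458335 -0.        ] x [ 0.70918069 -0.16301772 -0.68592125]
x ext [-0.10108483 -0.10053218 -0.09930832  0.10852291  0.11194088  0.11420447] y ext [-0.09085327 -0.08929994 -0.08790223  0.07272769  0.07362093  0.07426193]
250 bolt mean [0.63017641 0.05713409 0.19766742] h 0.015074975823786694 0.04065609520334333 0.039227117049069365
```

View pics/s0c.png

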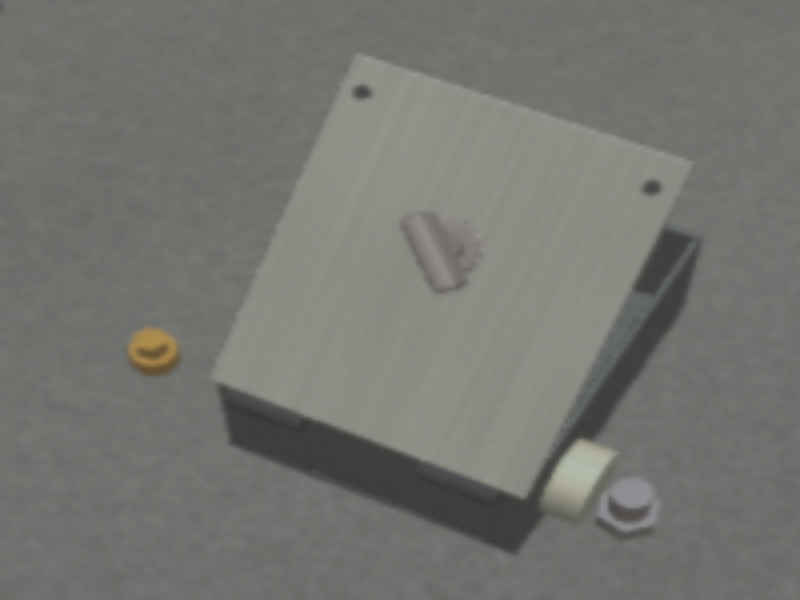

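View pics/d0c.png

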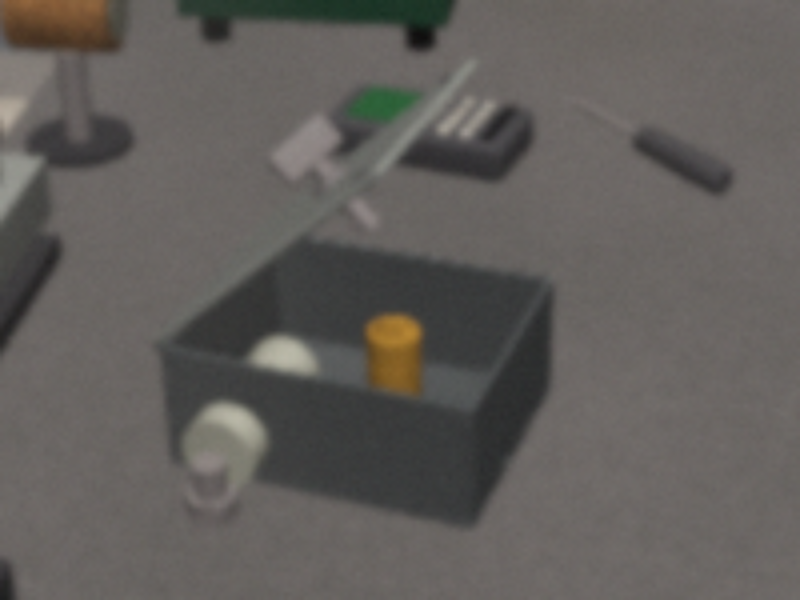

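```bash
python3 - <<'E'
from h import *
im,d,p=load('s0'); W=cloud(d,p); z=np.load('plane.npz'); c,n,x,y=[z[k] for k in 'cnxy']
m3=np.zeros(d.shape,np.uint8); cv2.circle(m3,(331,249),22,1,-1)
B=W[m3>0]; h=(B-c)@n
for t in(.02,.03,.034):
    Q=B[h>t]; q=np.stack([(Q-c)@x,(Q-c)@y],1); mu=q.mean(0); w=np.linalg.svd(q-mu,full_matrices=False); v=w[2][0]; v*=np.sign(v[0])
    print(t,len(Q),'center',mu,'dist hinge',.103-mu[0],'ang y/x deg',np.degrees(np.arctan2(v[1],v[0])),w[1]/np.sqrt(len(Q)))
hx=np.array([np.cos(-.226),np.sin(-.226)]); print(hx)
H=c+.103*x-.0079*y-.0065*n; print('hinge',H)
th=np.radians(43.3); 
for hh,zz in((-.19*np.cos(th)+.0065*np.sin(th),.085+.19*np.sin(th)+.0065*np.cos(th)),(-.19,.0915),(-.12,.131)): print(H[:2]+hh*hx,zz)
E
```

```text
0.02 237 center [-0.01852552 -0.00655532] dist hinge 0.1215255242617336 ang y/x deg 43.27739275789533 [0.01250787 0.00352866]
0.03 186 center [-0.01782315 -0.00713244] dist hinge 0.1208231463885554 ang y/x deg 43.12731850203338 [0.01222895 0.00344526]
0.034 151 center [-0.01774056 -0.00780173] dist hinge 0.12074055907895194 ang y/x deg 43.65106046324494 [0.01194026 0.00315998]
[ 0.97457051 -0.22408104]
hinge [0.68976627 0.04177697 0.08576753]
[0.55935022 0.07176327] 0.2200360099809733
[0.50459788 0.08435237] 0.0915
[0.57281781 0.06866669] 0.131
```

```bash
python3 - <<'E'
from h import *
from scipy.spatial.transform import Rotation as R
s=r.sense(); q=s['orientation']; M=R.from_quat(np.roll(q,-1)).as_matrix(); print(M.round(3))
az=np.degrees(np.arctan2(M[1,1],M[0,1])); print('tool y az',az)
t=np.array([.559,.072,.29])-s['tool_pos']; print(M.T@t*1000)
E
```

```text
[[-0.     0.263 -0.965]
 [ 0.002 -0.965 -0.263]
 [-1.    -0.002 -0.   ]]
tool y az -74.77545670408824
[ -58.61335332 -497.34333804 -558.25347489]
```

play_rows(offset=[[-30, 0, 0], [-30, 0, 0], [0, 0, 0]], roll=[-0.1335, -0.1335, 0], hand=[-1, -1, -1], newtons=30)

```text
t: 0.48
tool_pos: [0.1513, -0.5558, 0.2934]
orientation: [-0.188, -0.682, -0.184, 0.682]
contact_force: [-0.2, -0.3, -1.4]
finger_gap: 0.0318
```

```bash
cat >> h.py <<'E'
from scipy.spatial.transform import Rotation as R
def go(t):
    s=r.sense(); M=R.from_quat(np.roll(s['orientation'],-1)).as_matrix()
    print('t',s['t'],'tcp',np.round(s['tool_pos'],4),'az',np.degrees(np.arctan2(M[1,1],M[0,1])).round(2),'q6',round(s['joint_pos'][5],3),'F',np.round(s['contact_force'],1),'gap',s['finger_gap'])
    print('shift',np.round(M.T@(np.array(t)-s['tool_pos'])*1000,1)); print(M.round(3).tolist())
E
python3 -c "
from h import *
go([.553,.0735,.285])"
```

```text
t 0.475 tcp [ 0.1513 -0.5558  0.2934] az -59.51 q6 -0.286 F [-0.2 -0.3 -1.4] gap 0.03176580427874981
shift [   6.  -338.5 -665.5]
[[0.001, 0.507, -0.862], [-0.004, -0.862, -0.507], [-1.0, 0.004, 0.001]]
```

play_rows(offset=[[0, -21, -41.5], [0, -21, -41.5], [0, -21, -41.5], [0, -21, -41.5], [0, -21, -41.5], [0, -21, -41.5], [0, -21, -41.5], [0, -21, -41.5], [0, -21, -41.5], [0, -21, -41.5], [0, -21, -41.5], [0, -21, -41.5], [0, -21, -41.5], [0, -21, -41.5], [0, -22, -42], [0, -22, -42], [0, 0, 0], [0, 0, 0]], roll=[0, 0, 0, 0, 0, 0, 0, 0, 0, 0, 0, 0, 0, 0, 0, 0, 0, 0], hand=[-1, -1, -1, -1, -1, -1, -1, -1, -1, -1, -1, -1, -1, -1, -1, -1, -1, -1])

```text
t: 2.72
tool_pos: [0.5514, 0.0737, 0.29]
orientation: [-0.186, -0.681, -0.186, 0.683]
contact_force: [0.2, -0.0, 0.8]
finger_gap: -0.0002
```

```bash
python3 -c "
from h import *
go([.553,.0735,.225]); snap('side','d1')
import cv2
im=cv2.imread('pics/d1.png'); cv2.imwrite('pics/d1c.png',cv2.resize(im[80:330,180:480],(780,650*10//11)))"
```

```text
t 2.725 tcp [0.5514 0.0737 0.29  ] az -59.5 q6 1.151 F [ 0.2 -0.   0.8] gap -0.0002243908970310863
shift [65.   1.1 -1.5]
[[-0.003, 0.508, -0.862], [-0.001, -0.862, -0.508], [-1.0, -0.001, 0.003]]
```

View pics/d1c.png

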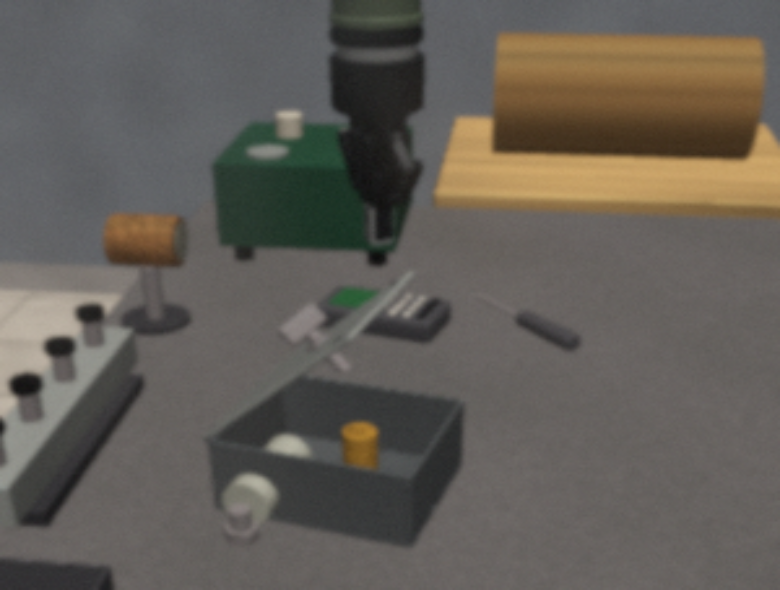

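play_rows(offset=[[0, 14.5, -15], [30, 0, 0], [30, 0, 0], [10, 0, 0], [10, -6, 6.5], [10.5, -6.5, 6.5], [0, 0, 0]], roll=[0, 0, 0, 0, 0, 0, 0], hand=[-1, -1, -1, -1, -1, -1, -1])

```text
t: 3.65
tool_pos: [0.5536, 0.0736, 0.2006]
orientation: [-0.186, -0.682, -0.186, 0.683]
contact_force: [0.4, -0.9, -0.2]
finger_gap: 0.0
```

```bash
python3 -c "
from h import *
go([.553,.0735,.225]); snap('side','d2')
import cv2
im=cv2.imread('pics/d2.png'); cv2.imwrite('pics/d2c.png',cv2.resize(im[80:330,180:480],(780,590)))"
```

```text
t 3.65 tcp [0.5536 0.0736 0.2006] az -59.46 q6 1.149 F [ 0.4 -0.9 -0.2] gap 3.522712863039581e-05
shift [-24.4  -0.2   0.6]
[[-0.001, 0.508, -0.861], [0.0, -0.861, -0.508], [-1.0, -0.001, 0.001]]
```

View pics/d2c.png

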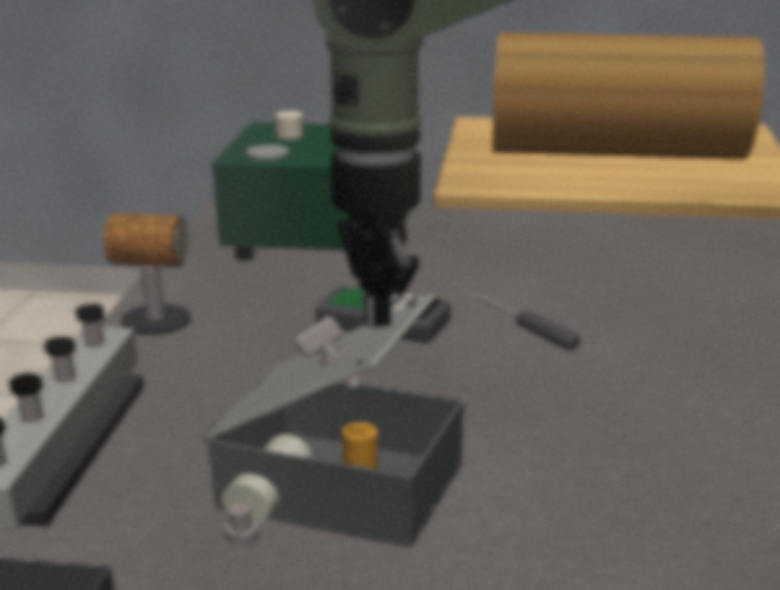

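play_rows(offset=[[9.7, -4.4, 4.6], [9.7, -4.4, 4.6], [10.3, -3.6, 3.8], [10.3, -3.6, 3.8], [11, -2.7, 2.8], [11, -2.7, 2.8], [11.3, -1.7, 1.8], [11.3, -1.7, 1.8], [8, -0.8, 0.8], [6, -0.5, 0.5], [4, 0, 0], [3, 0, 0], [0, 0, 0]], roll=[0, 0, 0, 0, 0, 0, 0, 0, 0, 0, 0, 0, 0], hand=[-1, -1, -1, -1, -1, -1, -1, -1, -1, -1, -1, -1, -1])

```text
t: 5.32
tool_pos: [0.5184, 0.082, 0.0951]
orientation: [0.186, 0.682, 0.186, -0.682]
contact_force: [-0.6, 0.8, 1.0]
finger_gap: -0.0
```

```bash
python3 -c "
from h import *
go([.513,.082,.0915]); snap('side','d3')
import cv2
im=cv2.imread('pics/d3.png'); cv2.imwrite('pics/d3c.png',cv2.resize(im[80:330,180:480],(780,590)))"
```

```text
t 5.325 tcp [0.5184 0.082  0.0951] az -59.47 q6 1.173 F [-0.6  0.8  1. ] gap -3.2764638414073464e-05
shift [ 3.6 -2.7  4.6]
[[0.0, 0.508, -0.861], [-0.0, -0.861, -0.508], [-1.0, 0.0, -0.0]]
```

View pics/d3c.png

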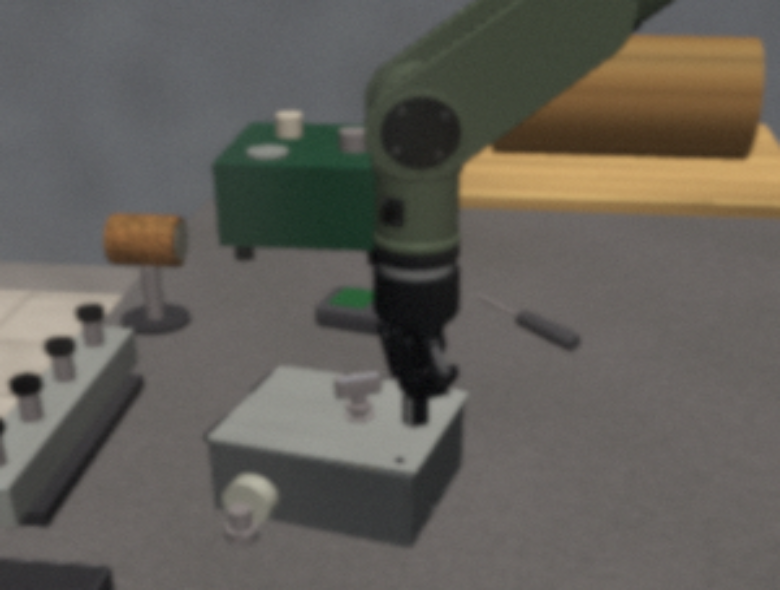

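play_rows(offset=[[2, 0, 0], [2, 0, 0], [1, 0, 0], [0, 0, 0]], roll=[0, 0, 0, 0], hand=[-1, -1, -1, -1])

```text
t: 5.88
tool_pos: [0.5185, 0.0821, 0.0915]
orientation: [0.186, 0.683, 0.186, -0.682]
contact_force: [-2.0, -0.6, 8.7]
finger_gap: -0.0002
```

play_rows(offset=[[1, 0, 0], [1, 0, 0], [1, 0, 0], [0, 0, 0]], roll=[0, 0, 0, 0], hand=[-1, -1, -1, -1])

```text
t: 6.38
tool_pos: [0.5185, 0.0821, 0.0913]
orientation: [0.186, 0.683, 0.186, -0.681]
contact_force: [-8.2, -0.9, 27.7]
finger_gap: -0.0002
```

play_rows(offset=[[-10, 0, 0], [-40, 0, 0], [-50, 0, 0], [-50, 0, 0], [0, 39, -40], [0, 0, 0], [0, 0, 0]], roll=[0, 0, 0, 0, 0, 0, 0], hand=[-1, -1, -0.3, -0.3, -0.3, -0.3, -0.3])

```text
t: 7.25
tool_pos: [0.5716, 0.0687, 0.2361]
orientation: [-0.186, -0.681, -0.186, 0.683]
contact_force: [-0.7, -1.0, -0.2]
finger_gap: 0.0299
```

```bash
python3 -c "
from h import *
go([.573,.0687,.19]); snap('wrist','w4');snap('side','d4'); snap('scene','s4')
import cv2
im=cv2.imread('pics/d4.png'); cv2.imwrite('pics/d4c.png',cv2.resize(im[80:330,180:480],(780,590)))
im=cv2.imread('pics/s4.png'); cv2.imwrite('pics/s4c.png',cv2.resize(im[170:360,220:420],(800,600)))"
```

```text
t 7.25 tcp [0.5716 0.0687 0.2361] az -59.49 q6 1.138 F [-0.7 -1.  -0.2] gap 0.0298523519488469
shift [46.1  0.7 -1.4]
[[-0.003, 0.508, -0.862], [-0.0, -0.862, -0.508], [-1.0, -0.001, 0.002]]
```

View pics/d4c.png

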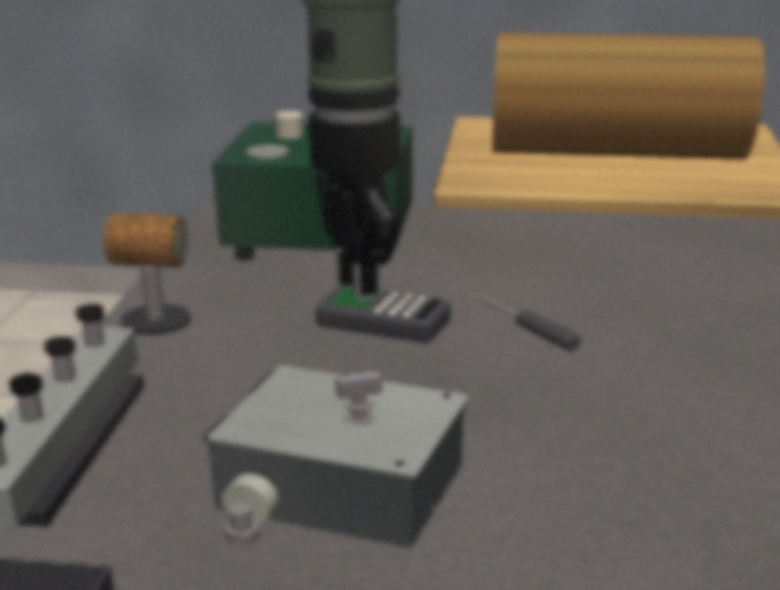

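View pics/w4.png

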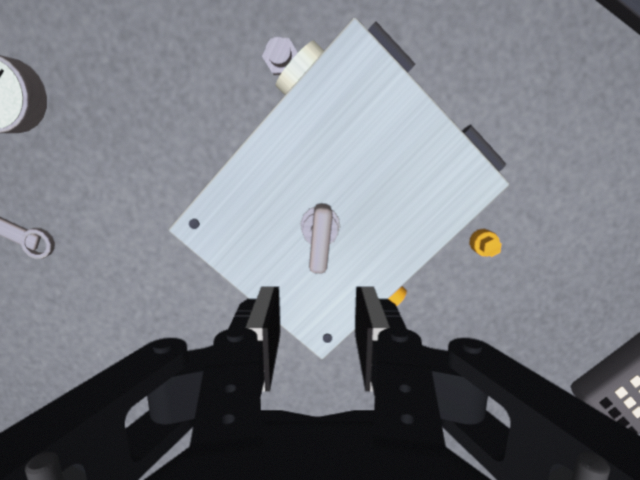

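View pics/s4c.png

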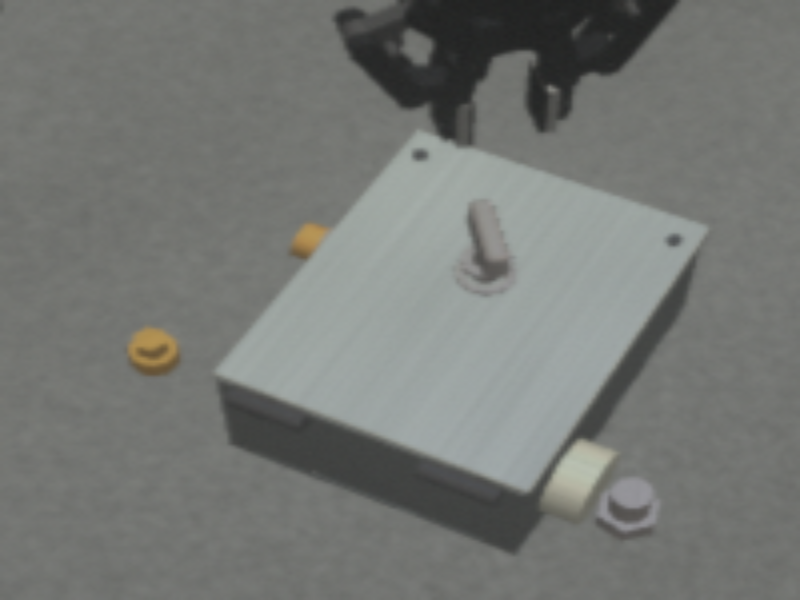

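```bash
cat >> h.py <<'E'
def bar(fn,zmin=.132,zmax=.165,ctr=(.573,.0687)):
    im,d,p=load(fn); W=cloud(d,p).reshape(-1,3)
    k=np.hypot(W[:,0]-ctr[0],W[:,1]-ctr[1])<.035
    Q=W[k&(W[:,2]>zmin)&(W[:,2]<zmax)]
    if len(Q)<10: print('few',len(Q)); return
    z=np.median(Q[:,2]); Q=Q[abs(Q[:,2]-z)<.004]; q=Q[:,:2]; mu=q.mean(0); w=np.linalg.svd(q-mu,full_matrices=False); v=w[2][0]
    a=np.degrees(np.arctan2(v[1],v[0])); e=(q-mu)@v; f=(q-mu)@w[2][1]
    mid=mu+v*(e.max()+e.min())/2+w[2][1]*(f.max()+f.min())/2
    print(fn,len(Q),'ztop',z.round(4),'lift~',round(z-.129,4),'mean',mu.round(4),'mid',mid.round(4),'bar az',round(a%180,1),'len',np.ptp(e).round(4),'wid',np.ptp(f).round(4))
    C=W[(np.hypot(W[:,0]-ctr[0],W[:,1]-ctr[1])<.07)&(abs(W[:,2]-.0915)<.012)]
    if len(C)>100: 
        A=np.c_[C[:,:2]-ctr,np.ones(len(C))]; s=np.linalg.lstsq(A,C[:,2],rcond=None)[0]; print('cover z',s[2].round(4),'slope',s[:2].round(4),len(C))
E
python3 -c "
from h import *
bar('w4'); bar('s4')"
```

```text
w4 1190 ztop 0.1419 lift~ 0.0129 mean [0.5743 0.069 ] mid [0.5734 0.0685] bar az 25.3 len 0.0438 wid 0.012
cover z 0.0915 slope [0.     0.0003] 24129
s4 131 ztop 0.1419 lift~ 0.0129 mean [0.5751 0.0685] mid [0.5738 0.0683] bar az 25.3 len 0.0438 wid 0.012
cover z 0.0924 slope [-0.0027  0.0001] 3304
```

The wrist view shows the cover flat, bar near (320,238), bar azimuth 25.3°, bar top at z 0.142. Both cameras agree that it stands about 13 mm up on the boss. Next I straddle it loosely.

play_rows(offset=[[0, 1, -1.5], [40, 0, 0], [40, 0, 0], [25, 0, 0], [15, 0, 0], [0, 0, 0], [0, 0, 0], [0, 0, 0]], roll=[0.091, 0, 0, 0, 0, 0, 0, 0], hand=[-0.3, -0.3, -0.3, -0.3, -0.3, -0.64, -0.64, -0.64], newtons=20)

```text
t: 8.4
tool_pos: [0.5749, 0.0687, 0.1184]
orientation: [0.155, 0.691, 0.155, -0.689]
contact_force: [0.2, -0.1, 0.8]
finger_gap: 0.0152
```

```bash
python3 -c "
from h import *
go([.5734,.0685,.116]); snap('wrist','w5');snap('scene','s5')
bar('s5'); bar('w5')
import cv2
im=cv2.imread('pics/s5.png'); cv2.imwrite('pics/s5c.png',cv2.resize(im[170:360,220:420],(800,600)))"
```

```text
t 8.4 tcp [0.5749 0.0687 0.1184] az -64.68 q6 1.228 F [ 0.2 -0.1  0.8] gap 0.01518413580453246
shift [ 2.4 -0.4  1.5]
[[0.002, 0.428, -0.904], [0.0, -0.904, -0.428], [-1.0, 0.001, -0.002]]
s5 144 ztop 0.1433 lift~ 0.0143 mean [0.5779 0.071 ] mid [0.5743 0.0709] bar az 8.1 len 0.0406 wid 0.0416
cover z 0.0924 slope [-0.0026 -0.0012] 2661
w5 4643 ztop 0.1428 lift~ 0.0138 mean [0.5764 0.0701] mid [0.5735 0.0691] bar az 25.5 len 0.043 wid 0.0424
cover z 0.0916 slope [-0.0007 -0.0002] 47372
```

View pics/w5.png

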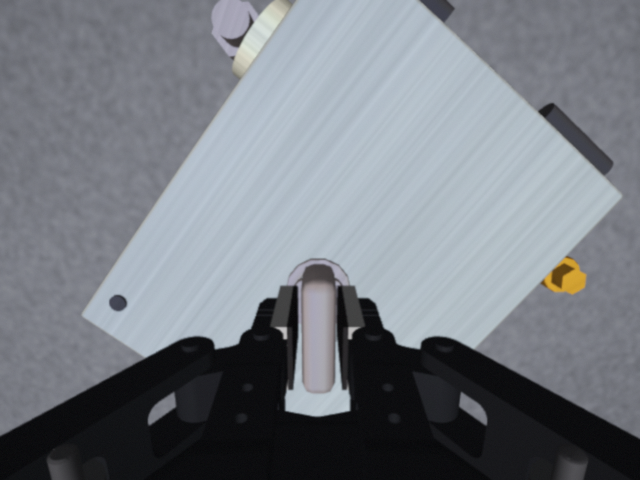

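View pics/s5c.png

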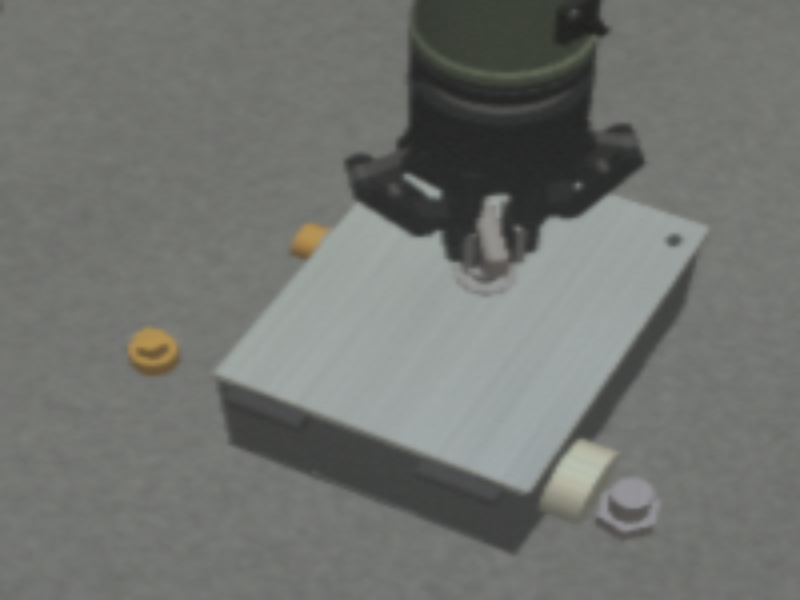

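play_rows(offset=[[1, 0, 1.5], [0, 0, 0], [0, 0, 0], [0, 0, 0], [0, 0, 0], [0, 0, 0], [0, 0, 0]], roll=[0, -0.15, -0.15, -0.15, -0.15, -0.15, -0.15], hand=[-0.64, -0.64, -0.64, -0.64, -0.64, -0.64, -0.64])

```text
t: 9.38
tool_pos: [0.5731, 0.0675, 0.1165]
orientation: [0.441, 0.553, 0.441, -0.553]
contact_force: [-0.3, -1.8, 0.5]
finger_gap: 0.0154
```

```bash
cat >> h.py <<'E'
def wb(fn):
    im,d,p=load(fn); W=cloud(d,p); P=W[290:380,306:332].reshape(-1,3); P=P[(P[:,2]>.105)]
    z=np.median(P[:,2])
    # fit line through bar using image gradient-free: bar top points
    C=W[60:230,200:420].reshape(-1,3); zc=np.nanmedian(C[:,2])
    Q=W[255:395,300:338].reshape(-1,3); Q=Q[abs(Q[:,2]-z)<.003]; q=Q[:,:2]; mu=q.mean(0); v=np.linalg.svd(q-mu,full_matrices=False)[2][0]
    print(fn,'top',z.round(4),'coverz',zc.round(4),'lift',(z-zc-.0375).round(4),'bar az',np.degrees(np.arctan2(v[1],v[0])).round(1)%180,len(Q))
E
python3 -c "
from h import *
wb('w4') ;wb('w5')
go([.5734,.0685,.116]); snap('wrist','w6');wb('w6')
"
```

```text
return _methods._mean(a, axis=axis, dtype=dtype,
  ret = ret.dtype.type(ret / rcount)
h.py:41: RuntimeWarning: Mean of empty slice.
  Q=W[255:395,300:338].reshape(-1,3); Q=Q[abs(Q[:,2]-z)<.003]; q=Q[:,:2]; mu=q.mean(0); v=np.linalg.svd(q-mu,full_matrices=False)[2][0]
  ret = um.true_divide(
Traceback (most recent call last):
  File "h.py", line 41, in wb
    Q=W[255:395,300:338].reshape(-1,3); Q=Q[abs(Q[:,2]-z)<.003]; q=Q[:,:2]; mu=q.mean(0); v=np.linalg.svd(q-mu,full_matrices=False)[2][0]
                                                                                            ~~~~~~~~~~~~~~~~~~~~~~~~~~~~~~~~~~~~~~~~~~^^^
IndexError: index 0 is out of bounds for axis 0 with size 0
```

```bash
python3 -c "
from h import *
wb('w5')
go([.5734,.0685,.116]); snap('wrist','w6');wb('w6')
"
```

```text
w5 top 0.1423 coverz 0.0915 lift 0.0133 bar az 25.30000000000001 3554
t 9.375 tcp [0.5731 0.0675 0.1165] az -12.84 q6 0.322 F [-0.3 -1.8  0.5] gap 0.015371220851226055
shift [ 0.5  0.1 -1. ]
[[0.001, 0.975, -0.222], [-0.001, -0.222, -0.975], [-1.0, 0.001, 0.001]]
w6 top 0.1428 coverz 0.0913 lift 0.014 bar az 70.7 3455
```

View pics/w6.png

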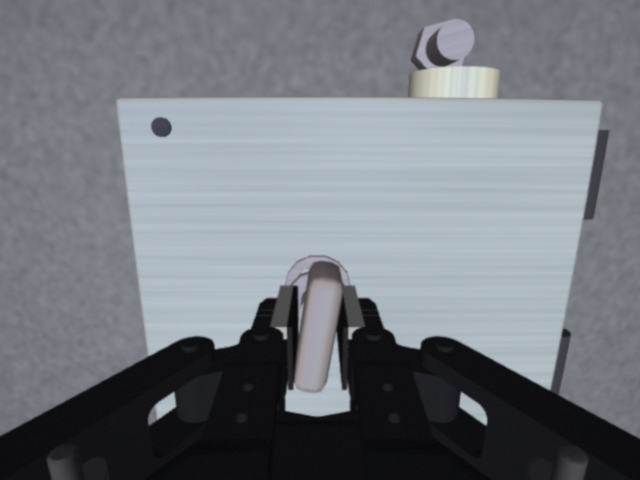

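play_rows(offset=[[0, 0, 0], [0, 0, 0], [0, 0, 0], [0, 0, 0], [0, 0, 0], [0, 0, 0], [0, 0, 0], [0, 0, 0], [0, 0, 0], [0, 0, 0], [0, 0, 0]], roll=[-0.15, -0.15, -0.15, -0.15, -0.15, -0.15, -0.15, -0.15, -0.15, -0.15, 0], hand=[-0.64, -0.64, -0.64, -0.64, -0.64, -0.64, -0.64, -0.64, -0.64, -0.64, -0.64])

```text
t: 10.8
tool_pos: [0.5728, 0.068, 0.1162]
orientation: [0.699, 0.107, 0.699, -0.107]
contact_force: [0.4, -0.3, -0.3]
finger_gap: 0.0151
```

```bash
python3 -c "
from h import *
go([.5734,.0685,.116]); snap('wrist','w7');wb('w7')
"
```

```text
t 10.8 tcp [0.5728 0.068  0.1162] az 72.63 q6 -1.169 F [ 0.4 -0.3 -0.3] gap 0.015101385755451759
shift [0.2 0.7 0.5]
[[-0.0, 0.299, 0.954], [0.0, 0.954, -0.299], [-1.0, 0.0, -0.0]]
w7 top 0.1385 coverz 0.0913 lift 0.0096 bar az 156.9 3358
```

play_rows(offset=[[0, 0, 0], [0, 0, 0], [0, 0, 0], [0, 0, 0], [0, 0, 0], [0, 0, 0], [0, 0, 0], [0, 0, 0], [0, 0, 0]], roll=[0, 0, 0.1, 0.15, 0.15, 0.15, 0.15, 0.15, 0.15], hand=[-0.64, -0.64, -0.64, -0.64, -0.64, -0.64, -0.64, -0.64, -0.64])

```text
t: 11.98
tool_pos: [0.5729, 0.068, 0.1161]
orientation: [0.562, 0.429, 0.562, -0.43]
contact_force: [-1.1, -0.5, -0.0]
finger_gap: 0.0151
```

```bash
python3 -c "
from h import *
go([.5734,.0685,.116]); snap('wrist','w8');wb('w8')
"
```

```text
t 11.975 tcp [0.5729 0.068  0.1161] az 15.19 q6 -0.167 F [-1.1 -0.5 -0. ] gap 0.01511978671913814
shift [ 0.1  0.7 -0.4]
[[-0.0, 0.965, 0.262], [-0.0, 0.262, -0.965], [-1.0, -0.0, 0.0]]
w8 top 0.1378 coverz 0.0914 lift 0.0089 bar az 111.9 3308
```

View pics/w8.png

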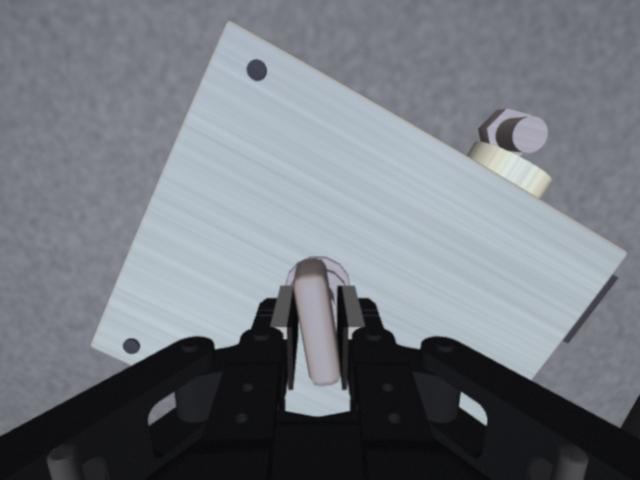

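play_rows(offset=[[0, 0, 0], [0, 0, 0], [0, 0, 0], [0, 0, 0], [0, 0, 0], [0, 0, 0], [0, 0, 0], [0, 0, 0], [0, 0, 0], [0, 0, 0], [0, 0, 0], [0, 0, 0], [0, 0, 0], [0, 0, 0], [0, 0, 0], [0, 0, 0], [0, 0, 0], [0, 0, 0]], roll=[0.15, 0.15, 0.15, 0.15, 0.15, 0.15, 0.15, 0.15, 0.15, 0.15, 0.15, 0.15, 0.15, 0.15, 0.15, 0.15, 0.15, 0], hand=[-0.64, -0.64, -0.64, -0.64, -0.64, -0.64, -0.64, -0.64, -0.64, -0.64, -0.64, -0.64, -0.64, -0.64, -0.64, -0.64, -0.64, -0.64])

```text
t: 14.28
tool_pos: [0.5729, 0.068, 0.1162]
orientation: [0.244, -0.664, 0.244, 0.664]
contact_force: [-0.5, -0.7, 0.7]
finger_gap: 0.0154
```

```bash
python3 -c "
from h import *
go([.5734,.0685,.116]); snap('wrist','w9');wb('w9')
"
```

```text
t 14.275 tcp [0.5729 0.068  0.1162] az -130.43 q6 2.375 F [-0.5 -0.7  0.7] gap 0.015436430530505356
shift [ 0.2 -0.7 -0.1]
[[-0.0, -0.648, -0.761], [0.0, -0.761, 0.648], [-1.0, -0.0, 0.0]]
w9 top 0.1354 coverz 0.0916 lift 0.0063 bar az 145.6 3315
```

View pics/w9.png

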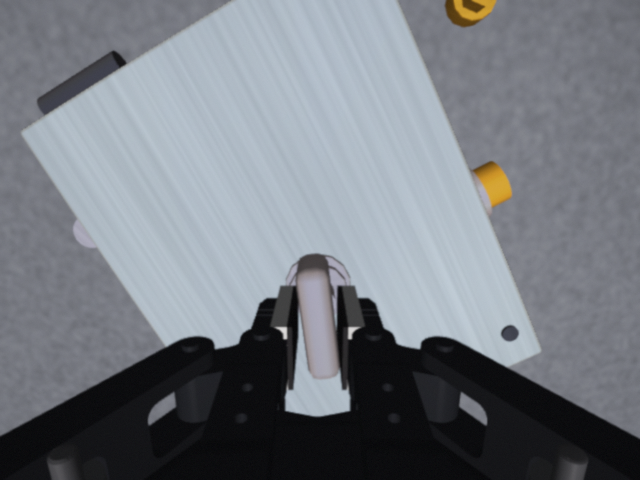

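play_rows(offset=[[-5, 0, 0], [-20, 0, 0], [-25, 0, 0], [0, 0, 0], [0, 0, 0], [0, 0, 0], [0, 0, 0], [0, 0, 0], [0, 0, 0], [0, 0, 0], [0, 0, 0], [0, 0, 0], [0, 0, 0], [0, 0, 0], [0, 0, 0], [0, 0, 0], [0, 0, 0], [0, 0, 0], [0, 0, 0], [0, 0, 0]], roll=[0.08, 0, 0, -0.185, -0.185, -0.185, -0.185, -0.185, -0.185, -0.185, -0.185, -0.185, -0.185, -0.185, -0.185, -0.185, -0.185, -0.185, -0.185, -0.185, -0.182], hand=[-0.55, -0.4, -0.3, -0.3, -0.3, -0.3, -0.3, -0.3, -0.3, -0.3, -0.3, -0.3, -0.3, -0.3, -0.3, -0.3, -0.3, -0.3, -0.3, -0.3])

```text
validation failed for argument at $.ro...
```

play_rows(offset=[[-5, 0, 0], [-20, 0, 0], [-25, 0, 0], [0, 0, 0], [0, 0, 0], [0, 0, 0], [0, 0, 0], [0, 0, 0], [0, 0, 0], [0, 0, 0], [0, 0, 0], [0, 0, 0], [0, 0, 0], [0, 0, 0], [0, 0, 0], [0, 0, 0], [0, 0, 0], [0, 0, 0], [0, 0, 0], [0, 0, 0]], roll=[0, 0, 0, -0.185, -0.185, -0.185, -0.185, -0.185, -0.185, -0.185, -0.185, -0.185, -0.185, -0.185, -0.185, -0.185, -0.185, -0.185, -0.185, -0.185], hand=[-0.55, -0.4, -0.3, -0.3, -0.3, -0.3, -0.3, -0.3, -0.3, -0.3, -0.3, -0.3, -0.3, -0.3, -0.3, -0.3, -0.3, -0.3, -0.3, -0.3])

```text
t: 16.82
tool_pos: [0.573, 0.0681, 0.1666]
orientation: [0.665, 0.242, 0.664, -0.241]
contact_force: [-0.4, -0.1, -0.5]
finger_gap: 0.03
```

play_rows(offset=[[0, 0, 0], [0, 0, 0]], roll=[-0.102, 0], hand=[-0.3, -0.3])

```text
t: 17.08
tool_pos: [0.573, 0.0681, 0.1666]
orientation: [0.675, 0.21, 0.675, -0.21]
contact_force: [-0.8, 0.5, -0.6]
finger_gap: 0.0299
```

```bash
python3 -c "
from h import *
go([.5734,.0685,.113]); snap('wrist','w10'); bar('w10',.122,.145)
"
```

```text
t 17.075 tcp [0.573  0.0681 0.1666] az 55.46 q6 -0.87 F [-0.8  0.5 -0.6] gap 0.029858940887830802
shift [53.6  0.6  0.1]
[[0.001, 0.567, 0.824], [0.0, 0.824, -0.567], [-1.0, 0.0, 0.0]]
w10 2026 ztop 0.135 lift~ 0.006 mean [0.5714 0.0695] mid [0.5724 0.0688] bar az 146.4 len 0.0433 wid 0.012
cover z 0.0917 slope [ 0.0018 -0.0009] 36341
```

View pics/w10.png

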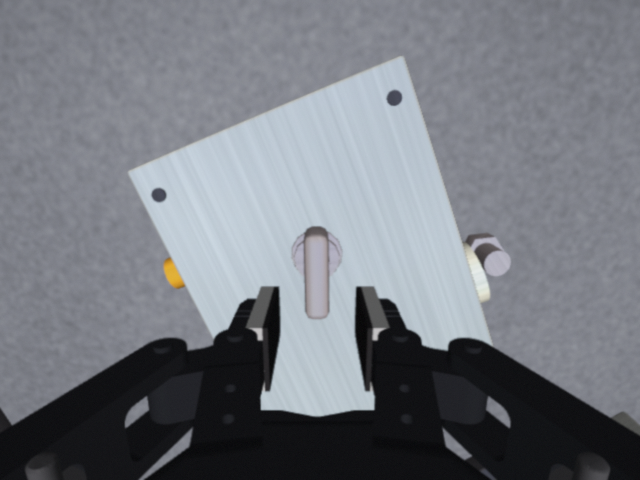

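Aligned: the bar at (316,275) is upright between the open fingers. I'll descend, straddle it and turn forward.

play_rows(offset=[[25, 0, 0], [20, 0, 0], [8, 0, 0], [0, 0, 0], [0, 0, 0], [0, 0, 0], [0, 0, 0], [0, 0, 0], [0, 0, 0], [0, 0, 0], [0, 0, 0], [0, 0, 0], [0, 0, 0], [0, 0, 0], [0, 0, 0], [0, 0, 0], [0, 0, 0], [0, 0, 0], [0, 0, 0]], roll=[0, 0, 0, 0, 0, 0.12, 0.15, 0.15, 0.15, 0.15, 0.15, 0.15, 0.15, 0.15, 0.15, 0.15, 0.15, 0.15, 0], hand=[-0.3, -0.3, -0.3, -0.64, -0.64, -0.64, -0.64, -0.64, -0.64, -0.64, -0.64, -0.64, -0.64, -0.64, -0.64, -0.64, -0.64, -0.64, -0.64])

```text
t: 19.5
tool_pos: [0.5734, 0.068, 0.114]
orientation: [0.216, 0.674, 0.216, -0.673]
contact_force: [0.0, 0.3, -0.1]
finger_gap: 0.0156
```

```bash
python3 -c "
from h import *
go([.5734,.0685,.113]); snap('wrist','w11'); wb('w11')
"
```

```text
t 19.5 tcp [0.5734 0.068  0.114 ] az -54.45 q6 1.049 F [ 0.   0.3 -0.1] gap 0.01562820501773075
shift [ 1.  -0.4 -0.3]
[[0.002, 0.581, -0.814], [0.0, -0.814, -0.581], [-1.0, 0.001, -0.001]]
w11 top 0.1336 coverz 0.0915 lift 0.0046 bar az 41.5 3329
```

play_rows(offset=[[0, 0, 0], [0, 0, 0], [0, 0, 0], [0, 0, 0], [0, 0, 0], [0, 0, 0], [0, 0, 0], [0, 0, 0], [0, 0, 0]], roll=[0.15, 0.15, 0.15, 0.15, 0.15, 0.15, 0.15, 0.08, 0], hand=[-0.64, -0.64, -0.64, -0.64, -0.64, -0.64, -0.64, -0.64, -0.64])

```text
t: 20.68
tool_pos: [0.573, 0.068, 0.1135]
orientation: [-0.178, 0.685, -0.178, -0.684]
contact_force: [1.3, 0.9, -0.0]
finger_gap: 0.0152
```

```bash
python3 -c "
from h import *
go([.5734,.0685,.113]); snap('wrist','w12'); wb('w12')
"
```

```text
t 20.675 tcp [0.573  0.068  0.1135] az -119.14 q6 2.178 F [ 1.3  0.9 -0. ] gap 0.01522984459099199
shift [ 0.5 -0.7 -0.1]
[[0.001, -0.487, -0.873], [-0.0, -0.873, 0.487], [-1.0, -0.0, -0.0]]
w12 top 0.1325 coverz 0.0916 lift 0.0035 bar az 156.6 3331
```

play_rows(offset=[[4, 0, 0], [0, 0, 0], [0, 0, 0], [0, 0, 0], [0, 0, 0], [0, 0, 0], [0, 0, 0]], roll=[-0.09, 0, 0, 0, 0, 0, 0], hand=[-0.64, -0.68, -0.8, -1, -1, -1, -1], newtons=25)

```text
t: 21.6
tool_pos: [0.5727, 0.0677, 0.1092]
orientation: [0.148, -0.691, 0.148, 0.692]
contact_force: [-2.0, -3.4, 0.5]
finger_gap: 0.0116
```

```bash
python3 -c "
from h import *
go([.5734,.0685,.113]); snap('wrist','w13'); wb('w13'); snap('side','d13'); snap('scene','s13')
import cv2
im=cv2.imread('pics/d13.png'); cv2.imwrite('pics/d13c.png',cv2.resize(im[80:330,180:480],(780,590)))
st()
"
```

```text
t 21.6 tcp [0.5727 0.0677 0.1092] az -114.13 q6 2.09 F [-2.  -3.4  0.5] gap 0.0115618725717697
shift [-3.8 -1.  -0.3]
[[-0.0, -0.409, -0.913], [-0.001, -0.913, 0.409], [-1.0, 0.001, 0.0]]
w13 top 0.1324 coverz 0.0916 lift 0.0034 bar az 155.8 3666
t 21.75
joint_pos [0.0981, 0.4243, 1.7341, -0.0006, 0.9835, 2.0903]
joint_vel [0.0007, 0.0005, -0.0008, 0.0005, -0.0001, 0.0012]
joint_torque [2.2372, -43.4981, -20.8751, 1.0075, -0.5384, -0.008]
tool_pos [0.5727, 0.0677, 0.1092]
orientation [0.1476, -0.6914, 0.148, 0.6916]
contact_force [-2.0145, -3.6314, 0.2731]
torque [-0.6938, 0.2458, 0.0126]
finger_gap 0.0114
```

View pics/w13.png

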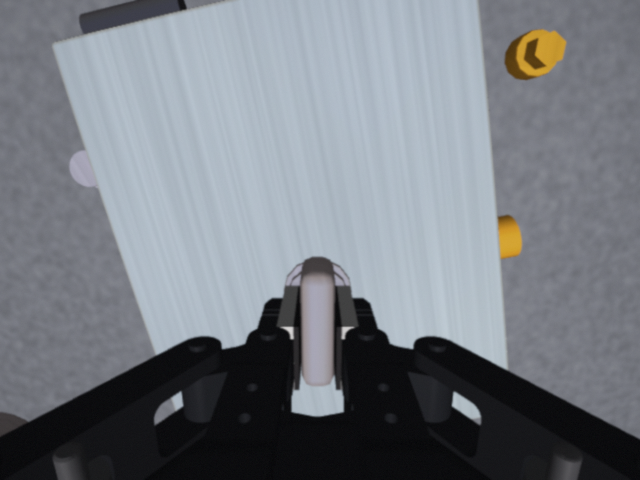

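View pics/d13c.png

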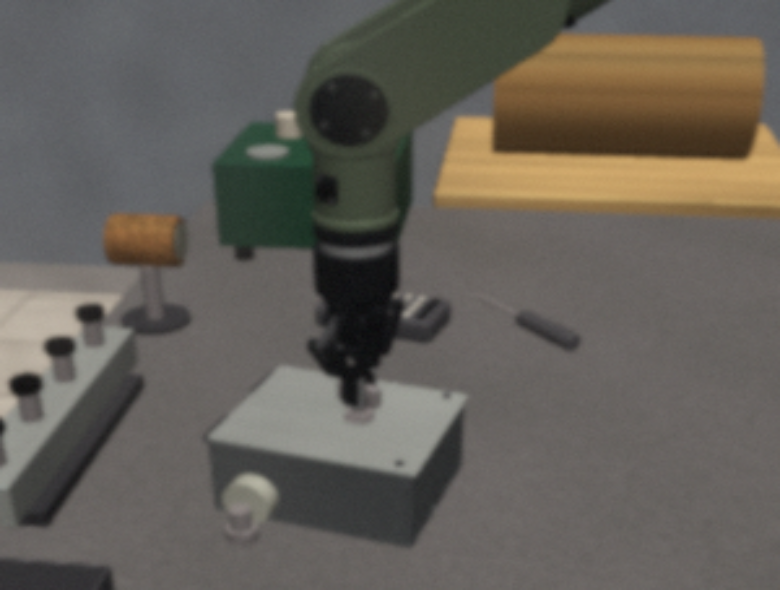

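View pics/s13.png

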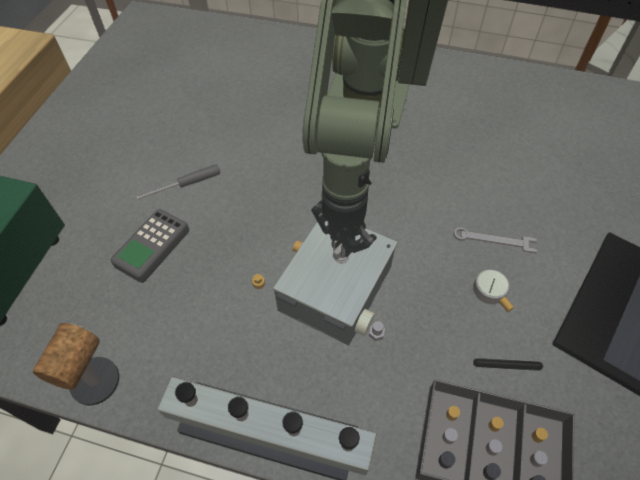

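```bash
python3 -c "
from h import *
print(hand_in())"
```

```text
the job is handed in; nothing more can be done
None
```

The cover is shut, the bolt is started without crossing the thread, and I handed the job in at about 21.8 s with the T-bar still in the gripper. No verdict was reported.

- **Shutting the cover:** I pushed it shut with the closed fingers near its free edge. The force rose to 28 N with no further movement. The bolt then stood about 13 mm up on the boss.
- **Starting the thread:** With the fingers loose around the bar, I turned it back about 2.3 rad. It climbed, then dropped to about 9.6 mm. I then turned it forward one full turn, regripping once at the half turn. The lift fell about 6 mm over that turn, as expected for the thread.
- **Final checks:**
  - The bar is gripped, with the fingers 11.5 mm apart and 25 N set.
  - The bolt is at rest, about 3.4 mm up. That reading may be about 0.4 mm low, because the drop should have shown at least 10 mm; either way it is within 2.5 to 6 mm.
  - The cover face reads flat at z = 0.0916 m.
  - The bystanders look unmoved in the scene picture; I did not measure their final positions. In the last scene picture the arm hides nothing I needed to see.
- **Failures and disagreements:**
  - One move call was refused for a list-length slip, and one measuring script crashed; neither moved anything.
  - The bar's azimuth read 30.5° with the cover open and 25.3° once it was shut; I worked from the second reading.

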